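Load the feeder with the full pin magazine, told by its weight

ROBOT

A 6-joint arm with a two-finger parallel gripper is mounted at the origin on a cart in front of the work surface, level with it; the furniture and walls round the work are solid. World frame = base frame: x ahead of the robot, y to its left, z up, the work surface at z = 0. Lengths are in mm, angles in rad, forces in N, time in s.
With the tool pointing down it reaches from about 350 to 875 mm from the base axis. Payload 4.2 kg.
Tool frame: the origin (TCP) lies between the finger pads; the fingertips stand 25 mm ahead of it and the grasp point (between the pads) lies 6 mm ahead of it; z points along the fingers, y is the line along which they close (so a half turn about z gives the same grasp; the last joint's range is limited). The gripper opens to 85 mm and grips with 20 to 120 N. Pads are 22 mm wide; open, the fingers measure 114 mm over their backs; the gripper's body (76 mm by 85 mm) begins 54 mm behind the grasp point. The pads swing forward as they close: fully open they stand 13 mm farther back than shut.
Start: joints at [-1.046, 0.385, 0.008, 0, -1.194, -0.259], TCP at [164.192, -603.026, 256.312] pointing down, gripper open.
Joint ranges: [-3.14, 3.14], [-1.21, 2.06], [-1.07, 1.41], [-3.16, 2.05], [-2.99, -0.16], [-3.1, 3.1]. Speed limits (rad/s): [2.79, 2.79, 3.14, 3.14, 3.14, 3.14].

INTERFACE

Orientations are given as a unit quaternion [x, y, z, w].
In Python, from bench import read_state, get_image, job_done gives the robot as it stands.
- The arm moves only by the tool play_rows, never from a script. Its argument "series" is a list of rows, each a list of 6 numbers: the shift along the world's x, y, z in mm, then the turn, a rotation vector about the world's x, y, z in units of 6 degrees (1.0 is 6 degrees). A call has 1 to 20 rows; each row shifts and turns the commanded pose from where the row before left it; what a row does not reach is not made up. A row lasts 1/12 s, in which the tool goes at most 41.7 mm and 7.16 degrees, less where a joint would pass 70% of its speed; a pose out of reach is approached as far as the arm can. A call is refused whole if a number of a shift passes 41.7 or a number of a turn 1, either way. A call with a gripper value outside its range is refused whole. "gripper" is the opening, from 0 (shut) to 1 (fully open), set as the call begins (left out, the last holds). The fingers move at their own pace and stop on an object; the grip force is fixed at half the most. Time passes only in rows, so rows that do not move let the fingers close. It gives the time, the measured TCP pose, the force, the opening and the grip force at its end, in the units of the state.
- read_state(): the state, without advancing time (a new reading comes with each control period).
- get_image(name): name is "side" or "top" or "wrist"; returns a dict with "image" (480x640x3 uint8, red, green, blue), "fx", "fy", "cx", "cy" (pixels), "dist_coeffs" ([k1, k2, p1, p2, k3] as OpenCV has them; the pictures are not rectified), "eye" and "rotation" of the camera in the world. Camera axes: x right, y down, z forward; pixel columns grow to the right and rows downward; lengths in mm; the calibration is good to about 2 mm. A picture is of the moment at which its call begins. There is no depth.
- job_done(): hands the job in; it is judged then, once.
The state is a dict: "clock": time; "joints": joint angles; "joint_vel": joint speeds; "joint_efforts": joint torques, N m; "position": TCP position; "ee_rot": TCP orientation; "contact_force": force on the tool from outside, world axes, zero at the start; "wrist_torque": the same for the moment, N m; "gripper_width": finger opening in mm; "grasp_force": force on a finger pad.
Only numpy, scipy, OpenCV 4.12 (cv2) and the standard library are available. Lean on these libraries where they do the work, as an engineer would, in place of code of your own. Each camera call takes 0.05 s, during which the arm holds its last target. There are 200 camera calls.

TASK

Two closed pin magazines that look alike stand on the bench, one full and one empty. Lift one just clear of the bench (3 cm at most), hold it still for a second and feel from its weight which it is. Put the full one on the feeder's spindle and, resting it lightly on the platter's dogs, turn it until it drops over them and sits fully home; set the empty one down upright in the steel tray. Press, turn and set down gently, and leave the other things on the bench alone.

Things in the scene. Friction and masses are not known exactly. Their poses are not given: they have to be found in the camera images.
- drum_a_mid (a point): closed pin magazine: grey plastic drum 60 mm wide, 36 mm high, with a knurled black grip boss on top (32 mm wide, 29 mm high); 65 mm high in all, stands upright. Both drums look alike; one is full (0.5 to 0.7 kg), one empty (0.15 to 0.2 kg), not known which. This point: on the axis, 32.5 mm above the underside; z up, x along one of its six notches
- drum_b_mid (a point): second closed pin magazine: grey plastic drum 60 mm wide, 36 mm high, with a knurled black grip boss on top (32 mm wide, 29 mm high); 65 mm high in all, stands upright. Both drums look alike; one is full (0.5 to 0.7 kg), one empty (0.15 to 0.2 kg), not known which. This point: on the axis, 32.5 mm above the underside; z up, x along one of its six notches
- drum_a: underside centre of the first drum: on the axis a blind bore 14.4 mm wide and 16 mm deep; round it six radial notches 60 degrees apart, 9 mm wide, 6 mm deep, open at the rim; x points along one of them
- drum_b: underside centre of the second drum: on the axis a blind bore 14.4 mm wide and 16 mm deep; round it six radial notches 60 degrees apart, 9 mm wide, 6 mm deep, open at the rim; x points along one of them
- feeder_seat (a point): centre of the top of the feeder's platter (steel disc 80 mm wide), 54 mm above the bench when unloaded; z up. It gives 4 mm downwards (2.5 N preload, then 3 N/mm) and 8 degrees in turning (3 N m/rad), then is locked; it stands at any angle, which is not measured. A drum put on usually lands on top of the dogs, 5 mm too high; turned either way, up to 60 degrees, under a few newtons it drops over them; then it has 4 degrees of play
- spindle_nose (a point): top of the steel spindle in the middle of the platter: 12 mm wide, 14 mm high, round nose. Two steel drive dogs, 6 mm wide and 5 mm high with domed tops, stand on the platter opposite each other, 19 mm from the spindle's axis; a drum turned on past the notch presses hard on them
- feeder: pin feeder: grey housing 110 x 110 mm with an out-feed chute at its front (-x), fixed to the bench; origin at the centre of its underside. Press it and its dogs with less than 25 N
- tray_floor (a point): centre of the inner floor of the refill tray, 3 mm above the bench; x and y along the tray's sides
- tray: open steel tray for empty magazines, outside 106 x 116 mm, walls 3 mm thick, 22 mm high, fixed to the bench; origin at the centre of its underside. Set things on it with less than 60 N
- flux_tin: round tin 49 mm wide, 24 mm high; stands or lies loose on the bench and is not part of the job; origin at the centre of its underside
- flat_pliers: flat-nosed pliers, 150 mm long, lying flat; stands or lies loose on the bench and is not part of the job; origin at the centre of its underside
- relay: small box-shaped relay, 20 x 28 x 22 mm; stands or lies loose on the bench and is not part of the job; origin at the centre of its underside

How it is judged (in metres and radians):
On the way:
1. one of the drums is held in the fingers, still and upright, just clear of the bench (3 to 35 mm above it), for 0.6 s (((height (world z) of drum_a_mid between 0.0355 and 0.0675 m and contact force between drum_a and the fingers above 0.5 N and horizontal distance between drum_a_mid and tray_floor above 0.08 m and linear speed of drum_a below 0.02 m/s and angle between drum_a_mid's own z axis and vertical below 0.15 rad) or (height (world z) of drum_b_mid between 0.0355 and 0.0675 m and contact force between drum_b and the fingers above 0.5 N and horizontal distance between drum_b_mid and tray_floor above 0.08 m and linear speed of drum_b below 0.02 m/s and angle between drum_b_mid's own z axis and vertical below 0.15 rad))), for 0.6 s.
At the end, for the whole second after the job is handed in: The full drum sits upright on the platter, dogs in its notches: middle within 3 mm of the axis and at most 34.5 mm above the platter (32.5 is home), over 3.5 N resting on the feeder; the empty drum (under 3.5 N) stands upright on the tray's floor; both at rest (((horizontal distance between drum_a_mid and feeder_seat below 0.003 m and z of drum_a_mid in the frame of feeder_seat below 0.0345 m and angle between drum_a_mid's own z axis and vertical below 0.06 rad and contact force between drum_a and feeder above 3.5 N and x of drum_b_mid in the frame of tray_floor between -0.05 and 0.05 m and y of drum_b_mid in the frame of tray_floor between -0.055 and 0.055 m and z of drum_b_mid in the frame of tray_floor below 0.037 m and angle between drum_b_mid's own z axis and vertical below 0.1 rad and contact force between drum_b and tray below 3.5 N and linear speed of each of drum_a, drum_b below 0.02 m/s) or (horizontal distance between drum_b_mid and feeder_seat below 0.003 m and z of drum_b_mid in the frame of feeder_seat below 0.0345 m and angle between drum_b_mid's own z axis and vertical below 0.06 rad and contact force between drum_b and feeder above 3.5 N and x of drum_a_mid in the frame of tray_floor between -0.05 and 0.05 m and y of drum_a_mid in the frame of tray_floor between -0.055 and 0.055 m and z of drum_a_mid in the frame of tray_floor below 0.037 m and angle between drum_a_mid's own z axis and vertical below 0.1 rad and contact force between drum_a and tray below 3.5 N and linear speed of each of drum_b, drum_a below 0.02 m/s))); the robot touches nothing.
It fails at once if a drum is pressed on the feeder or its dogs with 25 N or more (contact force between any of drum_a, drum_b and feeder above 25 N).
It fails at once if a drum hits or presses the tray with 60 N or more (contact force between any of drum_a, drum_b and tray above 60 N).
It fails at once if a drum is tipped by more than 30 degrees (angle between any of drum_a_mid, drum_b_mid's own z axis and vertical above 0.52 rad).
It fails at once if the tin, the pliers or the relay is moved by more than 25 mm (distance of any of flux_tin, flat_pliers, relay from where it was at the start of the episode above 0.025 m).
It also fails if it takes over 69 s, if anything falls off the work surface, if the arm or the gripper's body presses on something with over 40 N, if the wrist force passes 120 N, or if a joint passes its speed limit or range.

## Working session

There is one attempt and no reset: what is moved stays moved. The work goes in short steps, Python scripts to look and compute and a tool call to move; the robot and the scene stay as the last step left them, time stands still between calls to the robot, and variables do not carry over. Pictures are saved under pics/ and viewed, at most 10 in all, crops included, and the job is handed in when it is done.

Besides the shell and the picture viewer there is one more tool, called after "Request:" as name(argument=value, ...), one argument or row to a line, values as JSON. play_rows: Moves the arm, as the interface text tells. Its arguments: {"type":"object","properties":{"series":{"type":"array","items":{"type":"array","items":{"type":"number"}}},"gripper":{"type":"number"}},"required":["series"]}

```bash
mkdir -p pics; python3 - <<'E'
from bench import *
import cv2
for n in("top","side"):
    d=get_image(n);cv2.imwrite(f"pics/{n}0.png",d["image"][:,:,::-1]);print(n,{k:v for k,v in d.items() if k!="image"})
print(read_state())
E
```

```text
top {'fx': 481.31407989054696, 'fy': 481.31407989054696, 'cx': 322.92417094100585, 'cy': 240.9790756141632, 'dist_coeffs': array([-0.12855825,  0.        ,  0.        ,  0.        ,  0.        ]), 'eye': array([ 312.61386836,  -93.42377457, 1031.92624943]), 'rotation': array([ 0.73716486, -0.66695566,  0.07338802, -0.07982679])}
side {'fx': 566.1603011975726, 'fy': 566.1603011975726, 'cx': 319.6295213481657, 'cy': 235.67340555283707, 'dist_coeffs': array([-0.13978615,  0.        ,  0.        ,  0.        ,  0.        ]), 'eye': array([1115.69918282,  379.53879818, 1004.03571381]), 'rotation': array([ 0.40651836,  0.85314349, -0.29129188, -0.14845215])}
{'clock': 0.1, 'joints': array([-1.04637155e+00,  3.85506921e-01,  6.77777256e-03, -3.99528727e-04,
       -1.19400326e+00, -2.58622181e-01]), 'joint_vel': array([-0.00040262, -0.00180937,  0.00340476,  0.00149062,  0.00022437,
        0.00062294]), 'joint_efforts': array([ 1.12576558e-04, -3.93319952e+01,  1.88929063e+01,  4.19797540e+00,
       -2.58869928e-03,  7.28327393e-06]), 'position': array([ 164.08289731, -602.59972876,  255.32571058]), 'ee_rot': array([-1.32437311e-01,  9.91190893e-01,  9.65640250e-04, -1.97771560e-04]), 'contact_force': array([0.43221765, 0.75799519, 0.15974844]), 'wrist_torque': array([ 0.0070636 , -0.02023374,  0.00878704]), 'grasp_force': 0.0, 'gripper_width': 85.29124791228793}
```

View pics/top0.png

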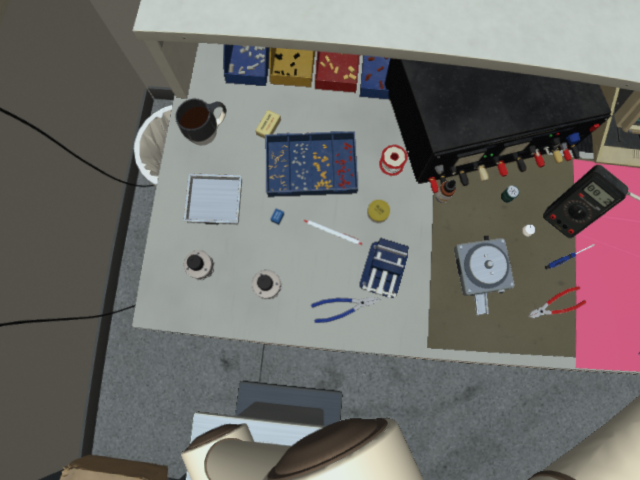

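View pics/side0.png

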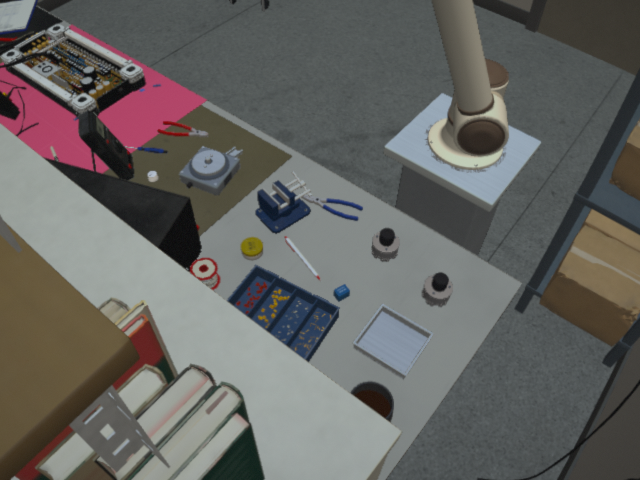

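Top view: the drum bosses are near (199,262) and (266,282), the tray near (213,199), the relay at (277,215), the tin at (378,210), the feeder platter near (488,264) and the pliers around (345,308). The side view shows the bosses at (387,236) and (439,281), and the spindle near (209,160).

```bash
cat >h.py <<'E'
from bench import *
import cv2, numpy as np
from scipy.spatial.transform import Rotation as R
def ray(d,uv):
    K=np.array([[d["fx"],0,d["cx"]],[0,d["fy"],d["cy"]],[0,0,1]])
    p=cv2.undistortPoints(np.array([[uv]],float),K,d["dist_coeffs"])[0,0]
    return np.array(d["eye"]),R.from_quat(d["rotation"]).apply([p[0],p[1],1.])
def onz(d,uv,z):
    e,v=ray(d,uv);return e+v*(z-e[2])/v[2]
def tri(d1,uv1,d2,uv2):
    (e1,v1),(e2,v2)=ray(d1,uv1),ray(d2,uv2)
    s=np.linalg.lstsq(np.c_[v1,-v2],e2-e1,rcond=None)[0]
    a,b=e1+s[0]*v1,e2+s[1]*v2
    return (a+b)/2,np.linalg.norm(a-b)
def blob(img,c,r,f):
    x,y=c;s=img[y-r:y+r,x-r:x+r].astype(int);m=f(s).astype(np.uint8)
    n,l,st,ce=cv2.connectedComponentsWithStats(m)
    i=1+np.argmax(st[1:,4]);return ce[i]+[x-r,y-r],st[i]
E
python3 - <<'E'
from h import *
np.set_printoptions(precision=1,suppress=True)
t=get_image("top");s=get_image("side")
dark=lambda s:s.max(2)<75
for n,ct,cs in(("A",(199,262),(387,236)),("B",(266,282),(439,281))):
    a,sa=blob(t["image"],ct,18,dark);b,sb=blob(s["image"],cs,18,dark)
    print(n,a,sa,b,sb,"top-ray z55",onz(t,a,55),"side z50",onz(s,b,50),"tri",tri(t,a,s,b), tri(t,a,s,b))
for n,uv,z in(("spindle",(488,264),68),("tray",(213,199),20),("relay",(277,215),22),("tin",(378,210),24),("pl1",(378,299),10),("pl2",(316,308),10),("vise",(385,268),40),("psucorner",(425,180),100),("white",(529,230),20)):
    print(n,onz(t,uv,z))
for k,c,i in(("top",(488,266),t),("side",(210,165),s)):
    x,y=c;cv2.imwrite(f"pics/f_{k}.png",cv2.resize(i["image"][y-40:y+50,x-50:x+50,::-1],None,fx=5,fy=5,interpolation=cv2.INTER_CUBIC))
a=cv2.imread("pics/f_top.png");b=cv2.imread("pics/f_side.png")
cv2.imwrite("pics/f.png",cv2.resize(np.hstack([a,b]),(800,360)))
E
```

```text
A [194.8 262.4] [  6  11  17  16 199] [386.4 236.6] [ 10  10  16  18 227] top-ray z55 [455.5 186.6  55. ] side z50 [431.6  35.4  50. ] tri (array([471.1, 113.3, 156.6]), np.float64(106.33142523397521)) (array([471.1, 113.3, 156.6]), np.float64(106.33142523397521))
B [264.7 282.3] [  9  11  16  16 186] [439.6 281.7] [ 11  10  17  19 252] top-ray z55 [429.4  36.3  55. ] side z50 [458.6 186.3  50. ] tri (array([418.2, 109. , -48.6]), np.float64(126.62424138725312)) (array([418.2, 109. , -48.6]), np.float64(126.62424138725312))
spindle [ 510.2 -417.6   68. ]
tray [605.4 178.5  20. ]
relay [582.3  32.3  22. ]
tin [ 615.1 -185.6   24. ]
pl1 [ 423.3 -201.8   10. ]
pl2 [391.4 -72.6  10. ]
vise [ 486.1 -208.2   40. ]
psucorner [ 666.3 -270.7  100. ]
white [ 605.7 -525.8   20. ]
```

View pics/f.png

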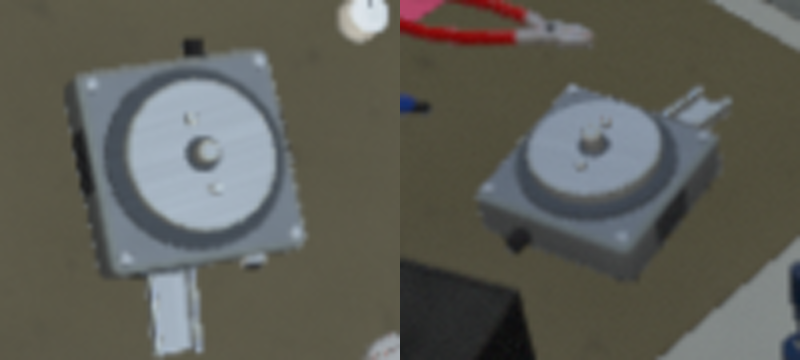

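The crop shows the spindle nose at about (489.8,263.5) in top and (208,159.5) in side. The two dogs are at (485.8,255.5) and (492,272.8) in top. I'll head for the drum at about (430,36).

Request:
play_rows(
  series=[
    [13.3,32,-2.8,0,0,0],
    [13.3,32,-2.8,0,0,0],
    [13.3,32,-2.8,0,0,0],
    [13.3,32,-2.8,0,0,0],
    [13.3,32,-2.8,0,0,0],
    [13.3,32,-2.8,0,0,0],
    [13.3,32,-2.8,0,0,0],
    [13.3,32,-2.8,0,0,0],
    [13.3,32,-2.8,0,0,0],
    [13.3,32,-2.8,0,0,0],
    [13.3,32,-2.8,0,0,0],
    [13.3,32,-2.8,0,0,0],
    [13.3,32,-2.8,0,0,0],
    [13.3,32,-2.8,0,0,0],
    [13.3,32,-2.8,0,0,0],
    [13.3,32,-2.8,0,0,0],
    [13.3,32,-2.8,0,0,0],
    [13.3,32,-2.8,0,0,0],
    [13.3,32,-2.8,0,0,0],
    [13.3,32,-2.8,0,0,0],
  ],
  gripper=1,
)

```text
clock: 1.87
position: [430.4, 38.8, 200.3]
ee_rot: [-0.133, 0.991, 0.0, 0.0]
contact_force: [0.5, -0.5, -0.9]
gripper_width: 85.7
grasp_force: 0.0
```

Request:
play_rows(
  series=[
    [0,0,0,0,0,0],
    [0,0,0,0,0,0],
    [0,0,0,0,0,0],
    [0,0,0,0,0,0],
  ],
)

```text
clock: 2.2
position: [429.6, 36.2, 200.2]
ee_rot: [-0.132, 0.991, -0.0, -0.0]
contact_force: [-0.3, 0.5, -0.5]
gripper_width: 85.4
grasp_force: 0.0
```

```bash
python3 - <<'E'
from h import *
np.set_printoptions(precision=2,suppress=True)
d=get_image("wrist");cv2.imwrite("pics/w1.png",d["image"][:,:,::-1]);print({k:v for k,v in d.items() if k!="image"});s=read_state();print(s["clock"],s["position"],s["ee_rot"],s["joints"],s["contact_force"])
E
```

```text
{'fx': 355.27112868431095, 'fy': 355.27112868431095, 'cx': 321.45745070574276, 'cy': 237.67579545865047, 'dist_coeffs': array([-0.06,  0.  ,  0.  ,  0.  ,  0.  ]), 'eye': array([362.16,  16.78, 318.16]), 'rotation': array([0.6 , 0.79, 0.11, 0.09])}
2.25 [429.68  36.07 200.35] [-0.13  0.99 -0.   -0.  ] [ 0.46  0.11 -0.53 -0.   -0.94 -1.77] [-0.32  0.86 -0.2 ]
```

View pics/w1.png

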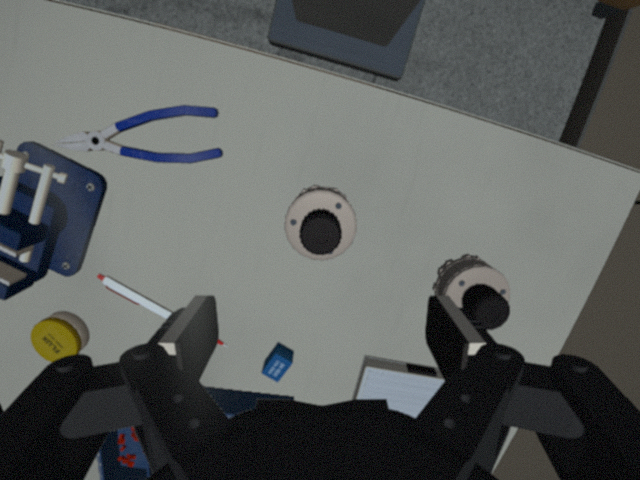

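The wrist view shows the near drum's boss at about (321,231) and the other's at (486,306). The relay (277,360) and pliers are clear of the near drum.

```bash
python3 - <<'E'
from h import *
np.set_printoptions(precision=1,suppress=True)
d=get_image("wrist");t=get_image("top");s=get_image("side")
dark=lambda s:s.max(2)<60
c,st=blob(d["image"],(321,231),30,dark);print(c,st)
for z in(55,60,65):print(z,onz(d,c,z))
c,st=blob(d["image"],(486,310),25,dark);print(c,st,onz(d,c,60))
# full drum disc light colour
i=d["image"];sub=i[175:270,275:365].astype(int);m=(sub[...,0]-sub[...,2]>8);print(m.sum());
print("nose",tri(t,(489.75,263.5),s,(208,159.5)))
a=tri(t,(485.75,255.5),s,(205,166.25));b=tri(t,(492,272.75),s,(211.5,155));print("dogs",a,b)
E
```

```text
[320.4 231.6] [   9    8   41   45 1445]
55 [431.2  34.4  55. ]
60 [429.9  34.1  60. ]
65 [428.6  33.7  65. ]
[484.1 307.9] [   0    0   48   50 1706] [457.1 179.8  60. ]
2017
nose (array([ 513.9, -425.2,   56.4]), np.float64(0.1754506871076663))
dogs (array([ 531.4, -417.9,   51.6]), np.float64(0.3830081853902226)) (array([ 495.6, -432. ,   53.3]), np.float64(0.6243522375674038))
```

Request:
play_rows(
  series=[
    [0,-0.2,-15,0,0,0],
    [0,-0.2,-20,0,0,0],
    [0,-0.2,-20,0,0,0],
    [0,-0.2,-20,0,0,0],
    [0,-0.2,-20,0,0,0],
    [0,-0.2,-15,0,0,0],
    [0,-0.2,-12,0,0,0],
    [0,-0.2,-8,0,0,0],
    [0,0,-5,0,0,0],
    [0,0,0,0,0,0],
    [0,0,0,0,0,0],
  ],
)

```text
clock: 3.32
position: [430.5, 35.3, 65.6]
ee_rot: [-0.132, 0.991, 0.0, 0.0]
contact_force: [-0.2, -0.4, -0.1]
gripper_width: 85.4
grasp_force: 0.0
```

```bash
python3 - <<'E'
from h import *
np.set_printoptions(precision=2,suppress=True)
d=get_image("wrist");cv2.imwrite("pics/w2.png",d["image"][:,:,::-1]);s=read_state();print(s["position"],s["contact_force"])
E
```

```text
[430.72  35.51  65.9 ] [ 0.46 -0.61  0.46]
```

View pics/w2.png

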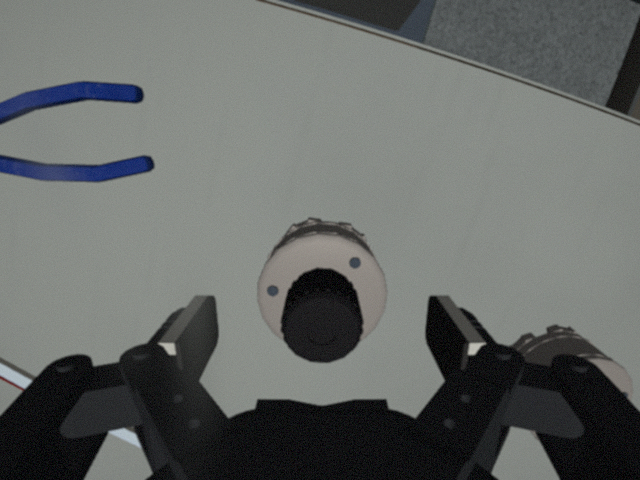

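The boss top is centred between the fingers, at about (322,325). Closing next.

Request:
play_rows(
  series=[
    [0,0,0,0,0,0],
    [0,0,0,0,0,0],
    [0,0,0,0,0,0],
    [0,0,0,0,0,0],
    [0,0,0,0,0,0],
    [0,0,0,0,0,0],
    [0,0,0,0,0,0],
    [0,0,0,0,0,0],
    [0,0,0,0,0,0],
    [0,0,0,0,0,0],
  ],
  gripper=0,
)

```text
clock: 4.2
position: [430.4, 35.3, 65.8]
ee_rot: [-0.133, 0.991, -0.0, 0.0]
contact_force: [-0.7, 0.0, 5.7]
gripper_width: 29.8
grasp_force: 59.0
```

```bash
python3 - <<'E'
from h import *
np.set_printoptions(precision=2,suppress=True)
d=get_image("wrist");print([onz(d,(322,y),65) for y in(325,330)])
s=read_state();print(s["position"],s["contact_force"],s["gripper_width"],s["grasp_force"])
E
```

```text
[array([428.92,  33.98,  65.  ]), array([430.98,  34.55,  65.  ])]
[430.35  35.34  65.85] [-2.18 -0.76  5.8 ] 30.041540698581247 59.01167392730713
```

Request:
play_rows(
  series=[
    [0,0,3,0,0,0],
    [0,0,4,0,0,0],
    [0,0,4,0,0,0],
    [0,0,4,0,0,0],
    [0,0,0,0,0,0],
    [0,0,0,0,0,0],
    [0,0,0,0,0,0],
    [0,0,0,0,0,0],
    [0,0,0,0,0,0],
    [0,0,0,0,0,0],
    [0,0,0,0,0,0],
    [0,0,0,0,0,0],
    [0,0,0,0,0,0],
    [0,0,0,0,0,0],
    [0,0,0,0,0,0],
    [0,0,0,0,0,0],
    [0,0,0,0,0,0],
  ],
)

```text
clock: 5.67
position: [430.2, 35.4, 80.3]
ee_rot: [-0.132, 0.991, 0.0, -0.0]
contact_force: [-0.0, -0.0, -6.2]
gripper_width: 29.5
grasp_force: 59.7
```

```bash
python3 - <<'E'
from h import *
np.set_printoptions(precision=2,suppress=True)
F=[]
for i in range(3): 
    d=get_image("wrist");s=read_state();F.append(s["contact_force"])
print(F,s["position"],s["gripper_width"],s["grasp_force"])
cv2.imwrite("pics/w3.png",d["image"][:,:,::-1])
E
```

```text
[array([ 0.66,  0.49, -5.14]), array([-0.45,  0.45, -6.03]), array([-0.32, -0.34, -5.75])] [430.19  35.37  80.32] 30.020800645065073 59.70626413822174
```

View pics/w3.png

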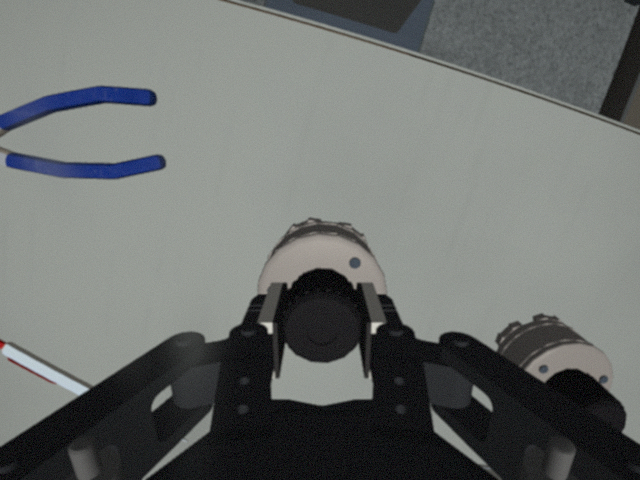

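It weighs about 5.8 N, so this is the full one. Next is the feeder, with a look from beside it.

Request:
play_rows(
  series=[
    [0,0,15,0,0,0],
    [0,0,30,0,0,0],
    [0,0,35,0,0,0],
    [0,0,30,0,0,0],
    [10,-30,0,0,0,0],
    [11,-33,0,0,0,0],
    [11,-33,0,0,0,0],
    [11,-33,0,0,0,0],
    [11,-33,0,0,0,0],
    [11,-33,0,0,0,0],
    [11,-33,0,0,0,0],
    [11,-33,0,0,0,0],
    [11,-33,0,0,0,0],
    [11,-33,0,0,0,0],
    [11,-33,0,0,0,0],
    [11,-33,0,0,0,0],
    [11,-30,0,0,0,0],
    [3,-12,0,0,0,0],
    [0,0,0,0,0,0],
    [0,0,0,0,0,0],
  ],
)

```text
clock: 7.48
position: [574.2, -399.9, 188.0]
ee_rot: [-0.132, 0.991, 0.001, -0.001]
contact_force: [0.3, 1.7, -7.0]
gripper_width: 29.6
grasp_force: 63.1
```

Request:
play_rows(
  series=[
    [0,0,0,0,0,0],
    [0,0,0,0,0,0],
    [0,0,0,0,0,0],
  ],
)

```text
clock: 7.73
position: [575.2, -398.6, 190.5]
ee_rot: [-0.133, 0.991, 0.0, -0.0]
contact_force: [-0.3, -0.7, -6.8]
gripper_width: 29.9
grasp_force: 63.1
```

```bash
python3 - <<'E'
from h import *
np.set_printoptions(precision=2,suppress=True)
d=get_image("wrist");s=read_state();np.save("w4.npy",d,allow_pickle=True);print(s["position"],s["ee_rot"],s["joints"],s["contact_force"],d["eye"])
cv2.imwrite("pics/w4.png",d["image"][:,:,::-1])
E
```

```text
[ 575.22 -398.64  190.63] [-0.13  0.99  0.    0.  ] [-0.38  0.56  0.12 -0.   -1.14 -0.93] [ 0.22  0.98 -6.36] [ 507.69 -418.19  308.36]
```

View pics/w4.png

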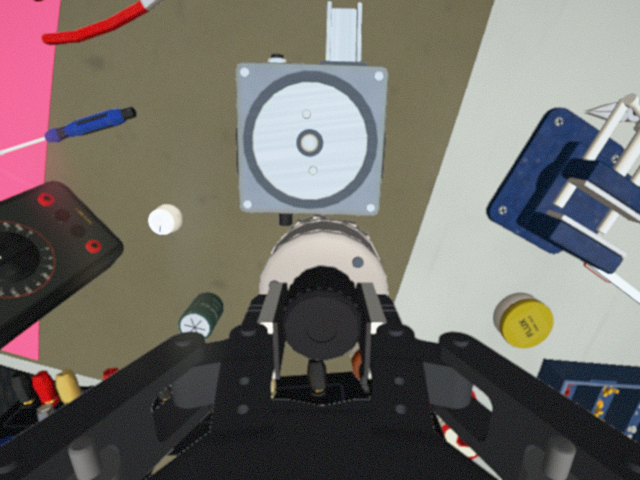

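The spindle nose is at (310,142), the dogs at (306.5,114.5) and (313,170.5), and the held boss top at about (322,325).

```bash
python3 - <<'E'
from h import *
np.set_printoptions(precision=1,suppress=True)
d=np.load("w4.npy",allow_pickle=True).item()
i=d["image"].astype(int)
sub=i[60:220,240:385];m=((sub.min(2)>160)).astype(np.uint8)
n,l,st,ce=cv2.connectedComponentsWithStats(m);k=1+np.argmax(st[1:,4]);c,_=cv2.findContours((l==k).astype(np.uint8),0,1)
e=cv2.fitEllipse(max(c,key=cv2.contourArea));pc=np.array(e[0])+[240,60];print("platter",e,pc,onz(d,pc,54))
print("nose",onz(d,(310,142),68),"dogs",onz(d,(306.5,114.5),58.5),onz(d,(313,170.5),58.5))
for y in(322,328):print("boss",onz(d,(322,y),190.6-.8))
# held drum top disc bottom-left edges: light disc rows/cols
sub=i[215:300,240:400];m=(sub[...,0]-sub[...,2]>6)&(sub.min(2)>110)
ys,xs=np.nonzero(m);p=np.c_[xs+240,ys+215];print("disc x range",p[:,0].min(),p[:,0].max())
E
```

```text
platter ((69.41793823242188, 80.32477569580078), (113.41936492919922, 116.34280395507812), 172.86244201660156) [309.4 140.3] [ 513.1 -425.4   54. ]
nose [ 513.7 -424.4   68. ] dogs [ 497.2 -431.5   58.5] [ 532.  -417.6   58.5]
boss [ 572.4 -400.3  189.8]
boss [ 574.9 -399.6  189.8]
disc x range 258 399
```

Request:
play_rows(
  series=[
    [-6,-3,-2,0,0,0],
    [-10,-4,-5,0,0,0],
    [-12,-5,-8,0,0,0],
    [-12,-5,-8,0,0,0],
    [-11,-5,-8,0,0,0],
    [-7,-3,-6,0,0,0],
    [-3,-0.8,-5,0,0,0],
    [0,0,-3,0,0,0],
    [0,0,0,0,0,0],
    [0,0,0,0,0,0],
    [0,0,0,0,0,0],
  ],
)

```text
clock: 8.7
position: [515.1, -425.4, 145.8]
ee_rot: [-0.133, 0.991, -0.0, 0.001]
contact_force: [1.1, 0.8, -6.3]
gripper_width: 29.4
grasp_force: 63.1
```

```bash
python3 - <<'E'
from h import *
np.set_printoptions(precision=2,suppress=True)
d=get_image("side");s=read_state();print(s["position"],s["contact_force"],s["wrist_torque"])
cv2.imwrite("pics/s5.png",cv2.resize(d["image"][90:210,140:300,::-1],None,fx=5,fy=5,interpolation=cv2.INTER_CUBIC))
E
```

```text
[ 515.12 -425.37  145.85] [ 0.53  0.19 -6.03] [ 0.09 -0.03  0.  ]
```

View pics/s5.png

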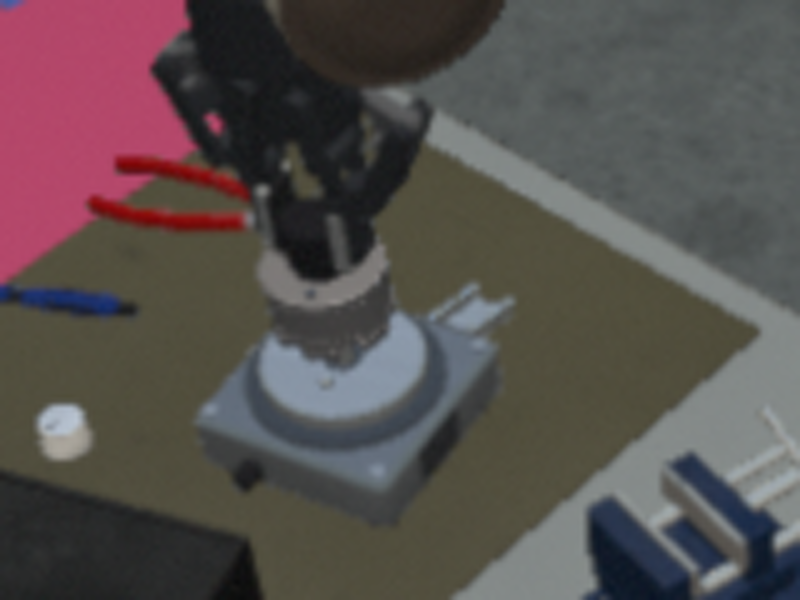

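The drum hangs level above the platter (its underside is at about crop row 350). I'll correct 1 mm and descend slowly.

Request:
play_rows(
  series=[
    [-0.4,0.4,-2,0,0,0],
    [-0.4,0.4,-2,0,0,0],
    [0,0,-2,0,0,0],
    [0,0,-2,0,0,0],
    [0,0,-1.5,0,0,0],
    [0,0,-1,0,0,0],
    [0,0,-1,0,0,0],
    [0,0,-1,0,0,0],
    [0,0,0,0,0,0],
    [0,0,0,0,0,0],
  ],
)

```text
clock: 9.58
position: [513.4, -424.7, 132.8]
ee_rot: [-0.133, 0.991, -0.0, -0.0]
contact_force: [0.4, 0.3, -6.2]
gripper_width: 29.6
grasp_force: 63.1
```

Request:
play_rows(
  series=[
    [0,0,-0.5,0,0,0],
    [0,0,-0.5,0,0,0],
    [0,0,-0.5,0,0,0],
    [0,0,-0.5,0,0,0],
    [0,0,-0.5,0,0,0],
    [0,0,0,0,0,0],
  ],
)

```text
clock: 10.08
position: [513.5, -424.6, 130.3]
ee_rot: [-0.133, 0.991, -0.0, 0.0]
contact_force: [0.1, -0.9, -6.6]
gripper_width: 29.6
grasp_force: 63.1
```

The nose has entered the bore without contact. Going down to the dogs.

Request:
play_rows(
  series=[
    [0,0,-1,0,0,0],
    [0,0,-1,0,0,0],
    [0,0,-1,0,0,0],
    [0,0,-0.5,0,0,0],
    [0,0,-0.5,0,0,0],
    [0,0,0,0,0,0],
    [0,0,0,0,0,0],
  ],
)

```text
clock: 10.67
position: [513.6, -424.6, 126.3]
ee_rot: [-0.133, 0.991, -0.0, 0.0]
contact_force: [1.1, -0.3, -6.7]
gripper_width: 29.7
grasp_force: 63.1
```

Request:
play_rows(
  series=[
    [0,0,-0.4,0,0,0],
    [0,0,-0.4,0,0,0],
    [0,0,-0.4,0,0,0],
    [0,0,-0.4,0,0,0],
    [0,0,0,0,0,0],
    [0,0,0,0,0,0],
  ],
)

```text
clock: 11.17
position: [513.6, -424.8, 125.1]
ee_rot: [-0.133, 0.991, -0.0, 0.0]
contact_force: [1.5, 0.3, -4.5]
gripper_width: 29.5
grasp_force: 63.3
```

Request:
play_rows(
  series=[
    [0,0,-0.4,0,0,0],
    [0,0,-0.4,0,0,0],
    [0,0,-0.4,0,0,0],
    [0,0,-0.4,0,0,0],
    [0,0,0,0,0,0],
    [0,0,0,0,0,0],
  ],
)

```text
clock: 11.67
position: [513.6, -424.8, 123.7]
ee_rot: [-0.133, 0.991, -0.0, 0.0]
contact_force: [0.8, 1.3, -0.3]
gripper_width: 29.4
grasp_force: 63.7
```

Request:
play_rows(
  series=[
    [0,0,0,0,0,0.25],
    [0,0,0,0,0,0.25],
    [0,0,0,0,0,0.25],
    [0,0,0,0,0,0.25],
    [0,0,0,0,0,0],
  ],
)

```text
clock: 12.08
position: [513.7, -424.9, 123.3]
ee_rot: [-0.184, 0.983, -0.0, 0.0]
contact_force: [1.5, -0.2, -3.2]
gripper_width: 30.0
grasp_force: 63.5
```

```bash
python3 -c "
from bench import *
s=read_state();print(s['contact_force'],s['wrist_torque'],s['joints'])"
```

```text
[ 1.47006244 -0.16867432 -3.1507779 ] [ 0.0040365  -0.50786902  0.10197681] [-4.48956288e-01  5.63215197e-01 -4.85908781e-02  5.60297472e-05
 -9.57887527e-01 -7.50836309e-01]
```

Request:
play_rows(
  series=[
    [0,0,0,0,0,0.25],
    [0,0,0,0,0,0.25],
    [0,0,0,0,0,0],
  ],
)

```text
clock: 12.33
position: [513.7, -424.7, 123.0]
ee_rot: [-0.21, 0.978, -0.0, 0.0]
contact_force: [1.3, -0.7, -2.9]
gripper_width: 29.5
grasp_force: 63.4
```

```bash
python3 -c "
from bench import *
s=read_state();print(s['contact_force'],s['wrist_torque'])"
```

```text
[ 1.25525108 -0.7298715  -2.85543228] [-0.12839957 -0.48541642  0.05700852]
```

Request:
play_rows(
  series=[
    [0,0,-0.4,0,0,0],
    [0,0,-0.4,0,0,0],
    [0,0,-0.2,0,0,0],
    [0,0,0,0,0,0],
  ],
)

```text
clock: 12.67
position: [513.6, -424.7, 122.3]
ee_rot: [-0.21, 0.978, -0.0, 0.0]
contact_force: [1.0, -0.4, -0.9]
gripper_width: 30.0
grasp_force: 63.6
```

Request:
play_rows(
  series=[
    [0,0,0,0,0,0.25],
    [0,0,0,0,0,0.25],
    [0,0,0,0,0,0.25],
    [0,0,0,0,0,0.25],
    [0,0,0,0,0,0],
  ],
)

```text
clock: 13.08
position: [513.5, -424.5, 121.3]
ee_rot: [-0.261, 0.965, 0.0, 0.0]
contact_force: [3.7, -1.2, -5.5]
gripper_width: 29.5
grasp_force: 63.1
```

```bash
python3 -c "
from bench import *
s=read_state();print(s['contact_force'],s['wrist_torque'])"
```

```text
[ 3.68121714 -1.19251397 -5.47805378] [-0.33485389 -0.86108389 -0.0021802 ]
```

Request:
play_rows(
  series=[
    [0,0,-0.4,0,0,0],
    [0,0,-0.4,0,0,0],
    [0,0,-0.4,0,0,0],
    [0,0,0,0,0,0],
  ],
)

```text
clock: 13.42
position: [513.4, -424.6, 120.9]
ee_rot: [-0.261, 0.965, -0.0, 0.0]
contact_force: [2.6, -0.5, -3.8]
gripper_width: 30.0
grasp_force: 63.3
```

Request:
play_rows(
  series=[
    [0,0,-0.4,0,0,0],
    [0,0,-0.4,0,0,0],
    [0,0,-0.4,0,0,0],
    [0,0,0,0,0,0],
    [0,0,0,0,0,0],
  ],
)

```text
clock: 13.83
position: [513.5, -424.7, 120.1]
ee_rot: [-0.261, 0.965, -0.0, 0.0]
contact_force: [2.0, 0.3, -1.1]
gripper_width: 29.4
grasp_force: 63.5
```

```bash
python3 -c "
from bench import *
s=read_state();print(s['contact_force'],s['wrist_torque'],s['position'])"
```

```text
[ 1.95101419  0.30283185 -1.07705648] [ 0.05983225 -0.55762668 -0.00942292] [ 513.47066108 -424.66640388  120.10740152]
```

Request:
play_rows(
  series=[
    [0,0,0,0,0,0.2],
    [0,0,0,0,0,0.2],
    [0,0,0,0,0,0],
  ],
)

```text
clock: 14.08
position: [513.5, -424.8, 120.0]
ee_rot: [-0.281, 0.96, -0.0, 0.0]
contact_force: [1.5, 1.4, -1.6]
gripper_width: 29.6
grasp_force: 63.5
```

```bash
python3 -c "
from bench import *
s=read_state();print(s['contact_force'],s['wrist_torque'],s['position'])"
```

```text
[ 1.5261321   1.4307562  -1.61456231] [-0.09974934 -0.63493145 -0.0461156 ] [ 513.53528946 -424.77932341  119.96048394]
```

Request:
play_rows(
  series=[
    [0,0,-0.4,0,0,0],
    [0,0,-0.4,0,0,0],
    [0,0,-0.4,0,0,0],
    [0,0,0,0,0,0],
    [0,0,0,0,0,0],
  ],
)

```text
clock: 14.5
position: [513.6, -424.8, 119.0]
ee_rot: [-0.281, 0.96, -0.0, 0.0]
contact_force: [0.8, 0.1, 1.0]
gripper_width: 29.9
grasp_force: 63.8
```

```bash
python3 -c "
from bench import *
s=read_state();print(s['contact_force'],s['wrist_torque'],s['position'])"
```

```text
[0.83859568 0.14857811 0.95841377] [-0.08393669 -0.54567392 -0.03367663] [ 513.57716717 -424.81536206  119.00163761]
```

Request:
play_rows(
  series=[
    [0,0,0,0,0,0.25],
    [0,0,0,0,0,0.25],
    [0,0,0,0,0,0.25],
    [0,0,0,0,0,0],
  ],
)

```text
clock: 14.83
position: [513.8, -425.0, 119.0]
ee_rot: [-0.319, 0.948, -0.001, 0.0]
contact_force: [1.7, -0.1, 1.8]
gripper_width: 29.6
grasp_force: 63.7
```

```bash
python3 -c "
from bench import *
s=read_state();print(s['contact_force'],s['wrist_torque'],s['position'])"
```

```text
[ 1.70720778 -0.12274061  1.80234435] [-0.30720387 -0.67536578 -0.14203857] [ 513.76405926 -425.04354765  119.04832816]
```

Torque builds up at constant height, so the dogs are in the notches. I'll ease back, unload and release.

Request:
play_rows(
  series=[
    [0,0,0.3,0,0,-0.25],
    [0,0,0.3,0,0,-0.25],
    [0,0,0.3,0,0,-0.25],
    [0,0,0,0,0,0],
    [0,0,0,0,0,0],
  ],
)

```text
clock: 15.25
position: [513.6, -424.6, 119.4]
ee_rot: [-0.281, 0.96, -0.0, 0.0]
contact_force: [2.3, -0.2, -0.1]
gripper_width: 29.2
grasp_force: 63.6
```

Request:
play_rows(
  series=[
    [0,0,0,0,0,0],
    [0,0,0,0,0,0],
    [0,0,0,0,0,0],
    [0,0,0,0,0,0],
    [0,0,0,0,0,0],
    [0,0,0,0,0,0],
    [0,0,0,0,0,0],
    [0,0,0,0,0,0],
  ],
  gripper=1,
)

```text
clock: 15.92
position: [513.3, -424.6, 119.4]
ee_rot: [-0.281, 0.96, 0.0, -0.0]
contact_force: [0.5, 0.5, -0.2]
gripper_width: 85.4
grasp_force: 0.0
```

Request:
play_rows(
  series=[
    [0,0,5,0,0,0],
    [0,0,12,0,0,0],
    [0,0,20,0,0,0],
    [0,0,25,0,0,0],
    [0,0,25,0,0,0],
    [10,10,10,0,0,0],
    [0,0,0,0,0,0],
    [0,0,0,0,0,0],
  ],
)

```text
clock: 16.58
position: [524.0, -413.8, 217.1]
ee_rot: [-0.281, 0.96, -0.0, 0.001]
contact_force: [-0.6, 0.2, 0.0]
gripper_width: 85.7
grasp_force: 0.0
```

```bash
python3 - <<'E'
from h import *
np.set_printoptions(precision=2,suppress=True)
d=get_image("side");w=get_image("wrist");s=read_state();print(s["position"],s["contact_force"],s["ee_rot"],s["joints"])
a=cv2.resize(d["image"][110:210,150:270,::-1],(480,400),interpolation=cv2.INTER_CUBIC)
b=w["image"][120:420,200:440,::-1];b=cv2.resize(b,(320,400))
cv2.imwrite("pics/s6.png",np.hstack([a,b]))
E
```

```text
[ 522.79 -413.89  214.91] [-0.18  0.4  -0.16] [-0.28  0.96  0.   -0.  ] [-0.43  0.49  0.06 -0.   -1.15 -0.57]
```

View pics/s6.png

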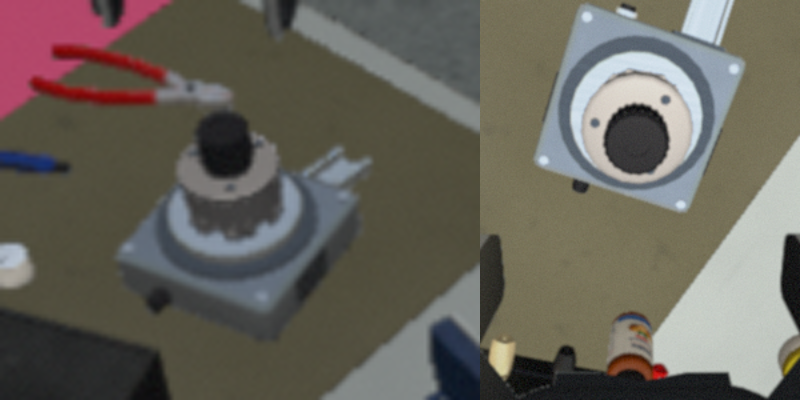

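The full drum sits upright over the platter, at crop (225,190), with its skirt down on the disc. Now the second drum.

Request:
play_rows(
  series=[
    [-3.3,20,0,0,0,0],
    [-3.3,32,0,0,0,0],
    [-3.3,32,0,0,0,0],
    [-3.3,32,0,0,0,0],
    [-3.3,32,0,0,0,0],
    [-3.3,32,0,0,0,0],
    [-3.3,32,0,0,0,0],
    [-3.3,32,0,0,0,0],
    [-3.3,32,0,0,0,0],
    [-3.3,32,0,0,0,0],
    [-3.3,32,0,0,0,0],
    [-3.3,32,0,0,0,0],
    [-3.3,32,0,0,0,0],
    [-3.3,32,0,0,0,0],
    [-3.3,32,0,0,0,0],
    [-3.3,32,0,0,0,0],
    [-3.3,32,0,0,0,0],
    [-3.3,32,0,0,0,0],
    [-3.3,24,0,0,0,0],
    [-3.3,12,0,0,0,0],
  ],
)

```text
clock: 18.35
position: [456.7, 187.3, 215.1]
ee_rot: [-0.282, 0.959, -0.0, -0.001]
contact_force: [-0.4, 0.8, -0.2]
gripper_width: 85.5
grasp_force: 0.0
```

Request:
play_rows(
  series=[
    [0,0,0,0,0,0],
    [0,0,0,0,0,0],
    [0,0,0,0,0,0],
  ],
)

```text
clock: 18.6
position: [457.1, 184.3, 215.8]
ee_rot: [-0.281, 0.96, -0.0, -0.001]
contact_force: [0.5, -0.5, -0.2]
gripper_width: 85.4
grasp_force: 0.0
```

```bash
python3 - <<'E'
from h import *
np.set_printoptions(precision=2,suppress=True)
d=get_image("wrist");s=read_state();print(s["position"],s["joints"])
dark=lambda s:s.max(2)<60
c,st=blob(d["image"],(321,228),30,dark);print(c,st,onz(d,c,60))
t=get_image("top")
g=[(188,175),(241,177),(240,223),(186,221)]
print([onz(t,p,22) for p in g])
E
```

```text
[457.24 184.16 215.99] [ 0.71  0.2  -0.37 -0.   -1.01 -1.72]
[322.94 227.76] [  13    9   39   42 1275] [457.15 184.25  60.  ]
[array([655.28, 243.47,  22.  ]), array([661.6 , 123.11,  22.  ]), array([556.47, 110.48,  22.  ]), array([549.27, 230.1 ,  22.  ])]
```

Request:
play_rows(
  series=[
    [0,0,-15,0,0,0],
    [0,0,-22,0,0,0],
    [0,0,-25,0,0,0],
    [0,0,-25,0,0,0],
    [0,0,-22,0,0,0],
    [0,0,-18,0,0,0],
    [0,0,-12,0,0,0],
    [0,0,-7,0,0,0],
    [0,0,-3,0,0,0],
    [0,0,0,0,0,0],
    [0,0,0,0,0,0],
  ],
)

```text
clock: 19.62
position: [457.9, 185.4, 68.0]
ee_rot: [-0.281, 0.96, 0.0, 0.001]
contact_force: [0.6, -1.1, -1.3]
gripper_width: 85.4
grasp_force: 0.0
```

Request:
play_rows(
  series=[
    [0,0,0,0,0,0],
    [0,0,0,0,0,0],
    [0,0,0,0,0,0],
    [0,0,0,0,0,0],
    [0,0,0,0,0,0],
    [0,0,0,0,0,0],
    [0,0,0,0,0,0],
    [0,0,0,0,0,0],
    [0,0,0,0,0,0],
    [0,0,0,0,0,0],
  ],
  gripper=0,
)

```text
clock: 20.45
position: [457.6, 185.6, 68.0]
ee_rot: [-0.281, 0.96, 0.0, 0.0]
contact_force: [-1.4, 0.5, 4.8]
gripper_width: 29.2
grasp_force: 59.1
```

Request:
play_rows(
  series=[
    [0,0,3,0,0,0],
    [0,0,4,0,0,0],
    [0,0,4,0,0,0],
    [0,0,4,0,0,0],
    [0,0,0,0,0,0],
    [0,0,0,0,0,0],
    [0,0,0,0,0,0],
    [0,0,0,0,0,0],
    [0,0,0,0,0,0],
    [0,0,0,0,0,0],
    [0,0,0,0,0,0],
    [0,0,0,0,0,0],
    [0,0,0,0,0,0],
    [0,0,0,0,0,0],
  ],
)

```text
clock: 21.62
position: [457.4, 185.4, 82.4]
ee_rot: [-0.281, 0.96, 0.0, -0.0]
contact_force: [0.1, -0.4, -2.0]
gripper_width: 29.4
grasp_force: 59.4
```

It weighs about 2 N, so it's the empty one. On to the tray.

Request:
play_rows(
  series=[
    [0,0,15,0,0,0],
    [0,0,20,0,0,0],
    [5,0,5,0,0,0],
    [15,-1,0,0,0,0],
    [20,-1,0,0,0,0],
    [20,-1,0,0,0,0],
    [22,-1,0,0,0,0],
    [22,-2,0,0,0,0],
    [20,-1,0,0,0,0],
    [15,-1,0,0,0,0],
    [9,-0.6,0,0,0,0],
    [0,0,0,0,0,0],
    [0,0,0,0,0,0],
    [0,0,-10,0,0,0],
    [0,0,-12,0,0,0],
    [0,0,-10,0,0,0],
    [0,0,-6,0,0,0],
    [0,0,-4,0,0,0],
    [0,0,0,0,0,0],
    [0,0,0,0,0,0],
  ],
)

```text
clock: 23.28
position: [605.4, 176.8, 80.2]
ee_rot: [-0.281, 0.96, -0.0, -0.0]
contact_force: [0.5, -0.0, -1.1]
gripper_width: 29.9
grasp_force: 59.6
```

Request:
play_rows(
  series=[
    [0,0,-2,0,0,0],
    [0,0,-1.5,0,0,0],
    [0,0,-1,0,0,0],
    [0,0,-1,0,0,0],
    [0,0,0,0,0,0],
    [0,0,0,0,0,0],
  ],
)

```text
clock: 23.78
position: [605.4, 176.8, 75.0]
ee_rot: [-0.281, 0.96, 0.0, 0.0]
contact_force: [-0.3, -0.7, -2.2]
gripper_width: 29.6
grasp_force: 59.6
```

Request:
play_rows(
  series=[
    [0,0,-1,0,0,0],
    [0,0,-1,0,0,0],
    [0,0,-0.6,0,0,0],
    [0,0,-0.6,0,0,0],
    [0,0,-0.4,0,0,0],
    [0,0,0,0,0,0],
    [0,0,0,0,0,0],
  ],
)

```text
clock: 24.37
position: [605.4, 176.8, 71.3]
ee_rot: [-0.281, 0.96, -0.0, -0.0]
contact_force: [0.2, -1.0, -1.3]
gripper_width: 29.6
grasp_force: 59.6
```

Request:
play_rows(
  series=[
    [0,0,-0.3,0,0,0],
    [0,0,-0.3,0,0,0],
    [0,0,0,0,0,0],
  ],
)

```text
clock: 24.62
position: [605.5, 176.9, 71.1]
ee_rot: [-0.281, 0.96, -0.0, 0.0]
contact_force: [-1.2, -0.3, 0.6]
gripper_width: 30.0
grasp_force: 59.6
```

Touching down. Release, retreat and check.

Request:
play_rows(
  series=[
    [0,0,0,0,0,0],
    [0,0,0,0,0,0],
    [0,0,0,0,0,0],
    [0,0,0,0,0,0],
    [0,0,0,0,0,0],
    [0,0,0,0,0,0],
    [0,0,0,0,0,0],
    [0,0,0,0,0,0],
    [0,0,5,0,0,0],
    [0,0,12,0,0,0],
    [0,0,20,0,0,0],
    [0,0,25,0,0,0],
    [0,0,30,0,0,0],
    [-15,0,20,0,0,0],
    [-30,0,0,0,0,0],
    [-30,0,0,0,0,0],
    [-30,0,0,0,0,0],
    [-20,0,0,0,0,0],
    [0,0,0,0,0,0],
    [0,0,0,0,0,0],
  ],
  gripper=1,
)

```text
clock: 26.28
position: [480.2, 177.0, 184.5]
ee_rot: [-0.282, 0.96, 0.0, 0.001]
contact_force: [0.5, 0.7, -0.2]
gripper_width: 85.2
grasp_force: 0.0
```

```bash
python3 - <<'E'
from h import *
np.set_printoptions(precision=1,suppress=True)
t=get_image("top");s=get_image("side")
dark=lambda s:s.max(2)<75
a,sa=blob(t["image"],(488,260),14,dark);b,sb=blob(s["image"],(206,146),14,dark);print(a,sa,b,sb,tri(t,a,s,b))
I=[t["image"][170:320,140:540],s["image"][100:400,150:460]]
A=cv2.resize(I[0],(400,150));B=cv2.resize(I[1],(400,387))
C=cv2.resize(s["image"][115:215,150:270],(360,300),interpolation=cv2.INTER_CUBIC)
D=np.zeros((540,780,3),np.uint8);D[:150,:400]=A;D[150:537,:400]=B;D[:300,410:770]=C
cv2.imwrite("pics/end.png",D[:,:,::-1])
E
```

```text
[495.  260.6] [ 13   7  15  16 195] [205.5 145.5] [  6   5  16  18 212] (array([ 512.9, -422.7,  101.2]), np.float64(4.482043455020246))
```

View pics/end.png

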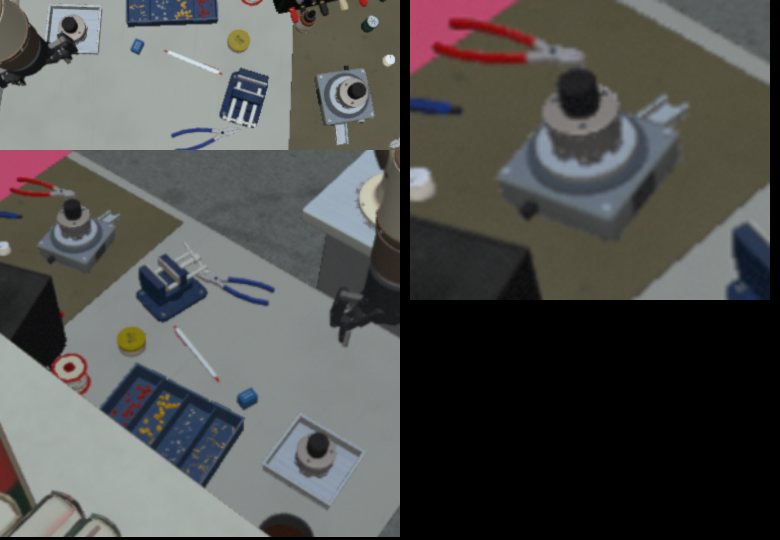

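Both drums stand upright: the empty one in the tray, the full one seated on the feeder. The tin, pliers and relay don't look moved. Boss mid-height triangulates to about 101 mm, which fits fully home rather than 5 mm high.

```bash
python3 -c "
from bench import *
print(job_done())"
```

```text
the job is handed in; nothing more can be done
None
```

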